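# Load a filter carrier into a hooded holder by feel

### The arm

A 7-joint arm with a two-finger parallel gripper is mounted at the origin on a cart in front of the work surface, level with it; the furniture and walls round the work are solid. World frame = base frame: x ahead of the robot, y to its left, z up, the work surface at z = 0. Lengths are in m, angles in rad, forces in N, time in s.
With the tool pointing down it reaches from about 0.4 to 0.9 m from the base axis. Payload 5.6 kg.
Tool frame: the origin (TCP) lies midway between the tips of the shut fingers; the grasp point (between the pads) lies manip.grip_depth behind it (manip.grip_depth is the distance from the TCP to the grasp point, in m); z points along the fingers, y is the direction in which the jaws open and shut (so a half turn about z gives the same grasp; the last joint's range is limited). The gripper opens to 92 mm and grips with 3 to 60 N. Pads are 20 mm wide; open, the fingers measure 128 mm over their backs; the gripper's body (75 mm by 189 mm) begins 69 mm behind the grasp point.
Start: joints at [-1.21, 0.468, -0.012, 1.603, 0.006, 1.071, -0.056], TCP at [0.255, 0.598, 0.215] pointing down, gripper open.
Joint ranges: [-2.53, 2.53], [-0.31, 2.02], [-1.57, 1.55], [0.28, 2.44], [-1.29, 4.43], [0.15, 1.84], [-2.92, 2.92]. Speed limits (rad/s): [2.57, 2.57, 3.14, 3.14, 3.14, 3.14, 3.14].

### API

Orientations are given as a unit quaternion [w, x, y, z].
In Python, from plant import manip gives the robot as it stands. The module is installed in compiled form; this text tells all that it offers.
- The arm moves only by the tool arm_command, never from a script. Its argument "moves" is a list that holds one entry, the list of rows, each a list of 7 numbers: the shift along the tool's x, y, z in mm, then the turn, a rotation vector about the tool's x, y, z in degrees, then the closure, from 0 (fully open) to 1 (shut). A call has 1 to 8 rows; each row shifts and turns the commanded pose from where the row before left it, along the tool's axes as they then stand; what a row does not reach is not made up. A row lasts 1/12 s, in which the tool goes at most 41.7 mm and 7.16 degrees, less where a joint would pass 70% of its speed; a pose out of reach is approached as far as the arm can. A call with a gripper value outside its range is refused whole. The fingers move at their own pace and stop on an object; "grip_force" is the grip in N (left out, the last holds). Time passes only in rows, so rows that do not move let the fingers close. It gives the time, the measured TCP pose, the force and the opening at its end, in the units of the state.
- manip.sense(): the state, without advancing time (a new reading comes with each control period).
- manip.get_image(name): name is "scene" or "top"; returns a dict with "image" (384x512x3 uint8, blue, green, red), "mtx" (3x3 intrinsics, pixels), "dist" ([k1, k2, p1, p2, k3] as OpenCV has them; the pictures are not rectified), "xyz" and "orientation" of the camera in the world. Camera axes: x right, y down, z forward; pixel columns grow to the right and rows downward; lengths in m; the calibration is good to about 2 mm. A picture is of the moment at which its call begins. There is no depth.
- manip.finish_job(): hands the job in, once; it reports no verdict.
The state is a dict: "clock": time; "qpos": joint angles; "joint_vel": joint speeds; "joint_torque": joint torques, N m; "eef_pos": TCP position; "tool_rot": TCP orientation; "contact_force": force on the tool from outside, world axes, zero at the start; "wrist_torque": the same for the moment, N m; "width": finger opening in m.
Only numpy, scipy, OpenCV 4.12 (cv2) and the standard library are available. Lean on these libraries where they do the work, as an engineer would, in place of code of your own. Each camera call takes 0.05 s, during which the arm holds its last target.

### The job

Load the filter carrier into the dark hooded holder. Lift it by its frame, lay it flat on the holder's open loading deck, before the hood and with its nose towards it, and let go; then, with the upright grip at its tail, slide it in under the hood, feeling your way, until the frame drops fully into the nest you cannot see, and leave it lying flat there. Do not shift or topple the ring mount, the small steel post holder and the roll of black tape nearby.

Things in the scene. Friction and masses are not known exactly. Their poses are not given: they have to be found in the camera images.
- carrier: Filter carrier, loose, 198 mm long, 0.2 to 0.4 kg: bare metal frame with round glass window, 80 (x) x 50 (y) x 16 mm thick, and a tail strip 18 mm wide towards -x, its underside 8 mm above the frame's. Origin: middle of the frame's underside; +x points to the nose (away from the tail), z up. Centre of mass about 10 mm behind the origin, inside the frame: it rests on the frame, tail in the air.
- carrier_grip (a point): Middle of the carrier's dark upright grip at the tail's end, a block 30 mm (carrier's x) x 12 mm (y) x 36 mm high, from 10 to 46 mm above the frame's underside. The point lies 143 mm behind the carrier's origin and 32 mm above the frame's underside.
- holder: Holder, fixed, 325 mm long, 110 mm wide. Origin: on the table under the middle of the hood's mouth; +x is the way in. Flat loading deck from x = -130 to 0 mm, top 20 mm above the table. Dark hood over x = 0 to 190 mm, 74 mm wide, top 50 mm above the table; in it a straight channel 54 mm wide, roof 24 mm above the deck, floor 0.5 mm below the deck's level.
- holder_deck (a point): Middle of the place on the loading deck where the carrier's frame is to be laid, on the deck's top, 75 mm before the mouth. Two flared guides, 14 mm high, stand on the deck between here and the mouth and narrow from about 80 mm (38 mm before the mouth) to 54 mm.
- holder_mouth (a point): Middle of the mouth, at deck height. The nest inside is a recess 87 mm long, as wide as the channel, 6.5 mm deep; its near edge lies 45 to 70 mm inside the mouth, differently each time; past its far edge the floor rises again. Nose against the far edge, the frame is clear of the near edge and drops if let go. Home, its underside is 13 mm above the table; tail and grip stay outside.
- ring_mount: Bystander, loose: black ring mount on a foot, 26 x 65 x 60 mm high, origin at the middle of its underside.
- post_holder: Bystander, loose: small bright steel post holder, upright, 24 x 31 x 45 mm high, origin at the middle of its underside.
- tape_roll: Bystander, loose: roll of black tape, 75 mm across, 19 mm high, origin at the middle of its underside.

How it is judged:
On the way:
1. the carrier lies flat and released on the loading deck, frame before the mouth, nose towards the hood (x of carrier in the frame of holder between -0.125 and -0.03 m and y of carrier in the frame of holder between -0.03 and 0.03 m and z of carrier in the frame of holder between 0.016 and 0.025 m and angle between carrier's own z axis and vertical below 0.08 rad and angle between the x axis of carrier and the x axis of holder, either way round below 0.35 rad and x of carrier_grip in the frame of holder below -0.14 m and contact force between the fingers and carrier below 0.1 N and linear speed of carrier below 0.02 m/s), for 0.2 s.
At the end, for the whole second after the job is handed in: The carrier lies at rest and released in the nest under the hood: frame 70 to 120 mm inside the mouth, its underside 10 to 15.5 mm above the table (13 when home), tilted less than 0.06 rad, within 6 mm of the channel's middle, with the grip outside the hood (x of carrier in the frame of holder between 0.07 and 0.12 m and y of carrier in the frame of holder between -0.006 and 0.006 m and z of carrier in the frame of holder between 0.01 and 0.0155 m and angle between carrier's own z axis and vertical below 0.06 rad and x of carrier_grip in the frame of holder below -0.02 m and linear speed of carrier below 0.01 m/s and contact force between the fingers and carrier below 0.1 N); the robot touches nothing.
It fails at once if the ring mount is moved by more than 25 mm or tipped over (distance of ring_mount from where it was at the start of the episode above 0.025 m or angle between ring_mount's own z axis and vertical above 0.4 rad).
It fails at once if the post holder is moved by more than 25 mm or tipped over (distance of post_holder from where it was at the start of the episode above 0.025 m or angle between post_holder's own z axis and vertical above 0.4 rad).
It fails at once if the tape roll is moved by more than 25 mm or tipped over (distance of tape_roll from where it was at the start of the episode above 0.025 m or angle between tape_roll's own z axis and vertical above 0.4 rad).
It also fails if it takes over 50 s, if anything falls off the work surface, if the arm or the gripper's body presses on something with over 40 N, if the wrist force passes 120 N, or if a joint passes its speed limit or range.

## Working session

There is one attempt and no reset: what is moved stays moved. The work goes in short steps, Python scripts to look and compute and a tool call to move; the robot and the scene stay as the last step left them, time stands still between calls to the robot, and variables do not carry over. Pictures are saved under pics/ and viewed, and the job is handed in when it is done.

Besides the shell and the picture viewer there is one more tool, called as name([rows], argument=value, ...), one row to a line, values as JSON. arm_command: Moves the arm, as the interface text tells. Its arguments: {"type":"object","properties":{"moves":{"type":"array","items":{"type":"array","items":{"type":"array","items":{"type":"number"}}}},"grip_force":{"type":"number"}},"required":["moves"]}

```bash
mkdir -p pics
python3 - <<'E'
from plant import manip
import cv2
s=manip.sense(); print(s, manip.grip_depth)
for n in("scene","top"):
    d=manip.get_image(n); cv2.imwrite(f"pics/{n}0.png",d["image"]); print(n,d["mtx"],d["dist"],d["xyz"],d["orientation"])
E
```

```text
{'clock': 0.0, 'qpos': array([-1.21001037,  0.46834569, -0.01158412,  1.60361687,  0.00602121,
        1.07135239, -0.0562787 ]), 'joint_vel': array([-1.13878896e-03, -6.23968147e-04,  8.69102074e-04,  6.83761607e-06,
        1.33988684e-03, -8.12839244e-04, -4.01947150e-04]), 'joint_torque': array([-1.13950234e-04, -5.20588303e+01, -1.25455813e-02, -2.43748248e+01,
       -5.66572545e-02,  1.73808332e-02,  1.73099493e-04]), 'eef_pos': array([0.25524535, 0.59717429, 0.21366355]), 'tool_rot': array([-9.68774209e-05,  2.00548261e-01,  9.79683460e-01, -8.38708829e-04]), 'contact_force': array([-0.31339045,  0.14610605,  0.13970892]), 'wrist_torque': array([-0.00140912, -0.01771328, -0.01575484]), 'width': 0.0920035640765468} 0.0187
scene [[481.11879602   0.         248.16393184]
 [  0.         481.11879602 181.87271409]
 [  0.           0.           1.        ]] [-0.08959726  0.          0.          0.          0.        ] [-0.02066125  1.11601882  0.60746402] [ 0.13824094 -0.21053623  0.83301847 -0.49258924]
top [[436.0905326    0.         246.5081603 ]
 [  0.         436.0905326  187.47177477]
 [  0.           0.           1.        ]] [-0.02596164  0.          0.          0.          0.        ] [0.40404171 0.27968504 0.96096816] [ 0.03226666 -0.70228851  0.70953441 -0.04806892]
```

View pics/scene0.png

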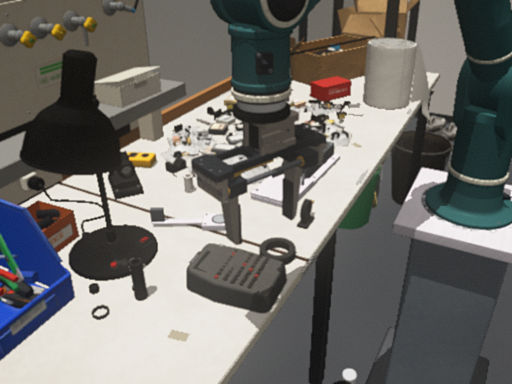

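View pics/top0.png

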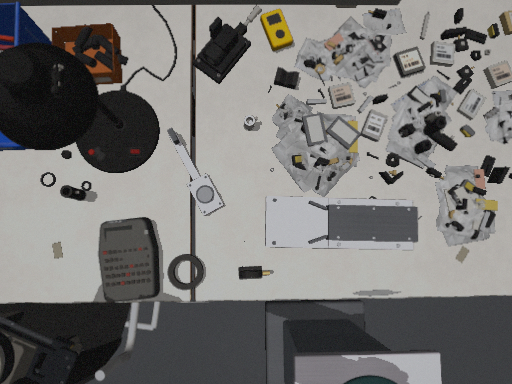

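```bash
cat > h.py <<'E'
import numpy as np, cv2
from scipy.spatial.transform import Rotation as R
from plant import manip
def rot(q): return R.from_quat([q[1],q[2],q[3],q[0]]).as_matrix()
def cam(n):
    d=manip.get_image(n); d["R"]=rot(d["orientation"]); d["mtx"]=np.array(d["mtx"]);d["dist"]=np.array(d["dist"]);d["xyz"]=np.array(d["xyz"]); return d
def ray(d,uv):
    p=cv2.undistortPoints(np.array(uv,float).reshape(-1,1,2),d["mtx"],d["dist"]).reshape(-1,2)
    return np.c_[p,np.ones(len(p))]@d["R"].T
def plane(d,uv,z):
    r=ray(d,uv); return d["xyz"]+r*((z-d["xyz"][2])/r[:,2])[:,None]
def proj(d,P):
    P=np.array(P,float).reshape(-1,3); return cv2.projectPoints(P,cv2.Rodrigues(d["R"].T)[0],-d["R"].T@d["xyz"],d["mtx"],d["dist"])[0].reshape(-1,2)
E
python3 - <<'E'
from h import *
d=cam("top"); s=cam("scene")
print(proj(d,[[.255,.598,.215],[0,0,0]]),proj(s,[[.255,.598,.215],[0,0,0]]))
im=d["image"]
cv2.imwrite("pics/t_car.png",cv2.resize(im[110:310,130:300],None,fx=4,fy=4,interpolation=cv2.INTER_CUBIC)[:600])
cv2.imwrite("pics/t_hold.png",cv2.resize(im[180:290,230:430],None,fx=4,fy=4,interpolation=cv2.INTER_CUBIC))
cv2.imwrite("pics/s_c.png",cv2.resize(s["image"][130:280,140:340],None,fx=4,fy=4,interpolation=cv2.INTER_CUBIC))
for nm,uv in dict(grip=(173,134),frame=(206,195),tape=(186,271),post=(251,122),ring=(253,272),hl=(265,222),hr=(418,222)).items(): print(nm,plane(d,[uv],0.02))
E
```

```text
[[ 45.78857859 329.61510956]
 [370.73500569 427.09339937]] [[262.22344458 226.39277658]
 [469.41253965 204.01065001]]
grip [[0.63109519 0.41820318 0.02      ]]
frame [[0.4957715  0.34586995 0.02      ]]
tape [[0.33410677 0.38850423 0.02      ]]
post [[0.65704881 0.24638407 0.02      ]]
ring [[0.33022312 0.24626432 0.02      ]]
hl [[0.43612191 0.21899811 0.02      ]]
hr [[ 0.43223021 -0.115143    0.02      ]]
```

View pics/t_car.png

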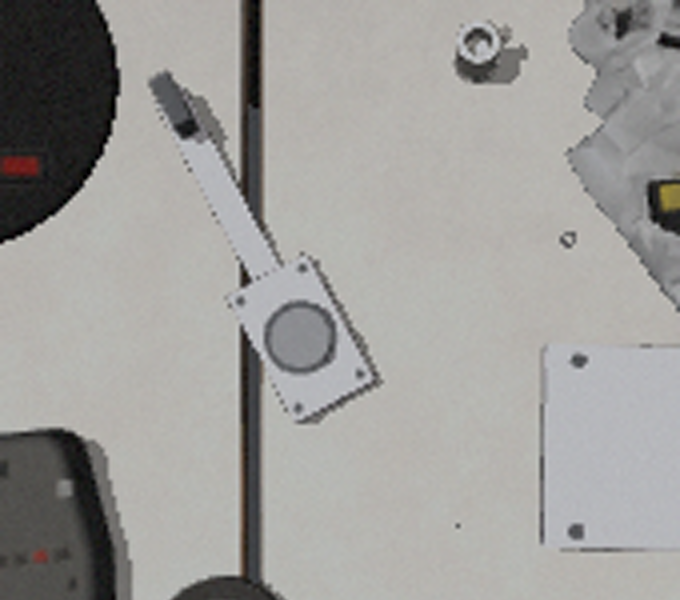

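View pics/t_hold.png

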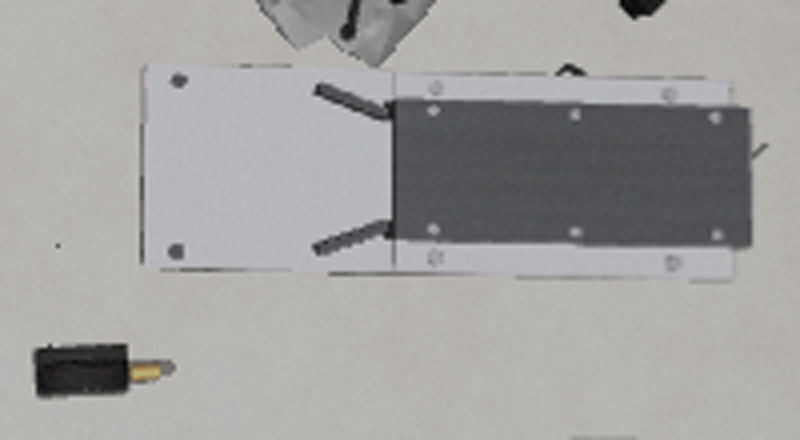

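View pics/s_c.png

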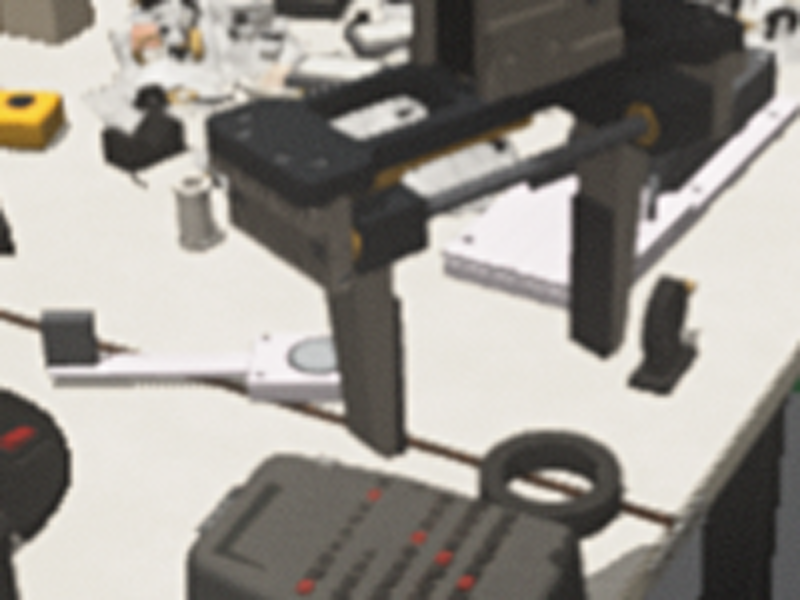

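Run:
```python
from h import *
d=cam("top")
f=lambda pts,off:(np.array(pts,float)+.5)/4-.5+np.array(off)
c=plane(d,f([(240,300),(303,268),(361,374),(298,408)],(130,110)),.016)
print("holes",c.round(4)); m=c.mean(0); print("centre",m)
w=plane(d,f([(300,337)],(130,110)),.017);print("glass",w)
g=plane(d,f([(158,72),(150,84),(184,138),(200,128)],(130,110)),.046);print("grip",g.round(4))
ax=(c[2]+c[3]-c[0]-c[1])/2; print("holeyaw",np.degrees(np.arctan2(ax[1],ax[0])),np.linalg.norm(ax))
v=m-g.mean(0);print("grip yaw",np.degrees(np.arctan2(v[1],v[0])),np.hypot(*v[:2]), g.mean(0))
h=plane(d,f([(146,66),(143,265),(730,81),(733,279),(394,73),(394,270)],(230,180)),.02);print("holder",h.round(4))
hh=plane(d,f([(395,101),(393,241),(750,108),(750,246)],(230,180)),.05);print("hood",hh.round(4))
for a,b in((0,2),(1,3)):
    v=h[b]-h[a];print(np.degrees(np.arctan2(v[1],v[0])),np.linalg.norm(v))
v=h[1]-h[0];print(np.degrees(np.arctan2(v[1],v[0])),np.linalg.norm(v))
v=hh[2:].mean(0)-hh[:2].mean(0);print("hood",np.degrees(np.arctan2(v[1],v[0])),np.linalg.norm(v),hh[:2].mean(0),np.linalg.norm(hh[1]-hh[0]))
s=manip.sense();T=rot(s["tool_rot"]);print(T.round(3))
print(s['eef_pos'])
```

```text
holes [[0.5192 0.3817 0.016 ]
 [0.5365 0.3475 0.016 ]
 [0.4782 0.3161 0.016 ]
 [0.4601 0.3502 0.016 ]]
centre [0.49847569 0.348893   0.016     ]
glass [[0.49854589 0.34906017 0.017     ]]
grip [[0.6388 0.4228 0.046 ]
 [0.6323 0.427  0.046 ]
 [0.6027 0.4086 0.046 ]
 [0.6081 0.4001 0.046 ]]
holeyaw -151.8392836753968 0.06660874842880535
grip yaw -151.68810716897397 0.1385916980614246 [0.6204889  0.41462302 0.046     ]
holder [[ 0.4921  0.2156  0.02  ]
 [ 0.3851  0.219   0.02  ]
 [ 0.4807 -0.1047  0.02  ]
 [ 0.3733 -0.1006  0.02  ]
 [ 0.487   0.0805  0.02  ]
 [ 0.3807  0.0839  0.02  ]]
hood [[ 0.4695  0.0868  0.05  ]
 [ 0.3964  0.0902  0.05  ]
 [ 0.4638 -0.1025  0.05  ]
 [ 0.3913 -0.0985  0.05  ]]
-92.02968246587656 0.3205874991260899
-92.11449612749034 0.3198772447587953
178.19718402943067 0.1070812231780067
hood -91.6437501614205 0.18908626909765935 [0.4329885  0.08852443 0.05      ] 0.07319734523786879
[[-0.92   0.393 -0.   ]
 [ 0.393  0.92  -0.001]
 [-0.    -0.001 -1.   ]]
[0.25534311 0.59747179 0.21413105]
```

arm_command([
  [[-36, -14, 0, 0, 0, 0, 0], [-36, -14, 0, 0, 0, 0, 0], [-36, -14, 0, 0, 0, 0, 0], [-36, -14, 0, 0, 0, 0, 0], [-36, -14, 0, 0, 0, 0, 0], [-36, -14, 0, 0, 0, 0, 0], [-36, -14, 0, 0, 0, 0, 0], [-36, -14, 0, 0, 0, 0, 0]],
], grip_force=20)

```text
clock: 0.92
eef_pos: [0.4773, 0.38, 0.2147]
tool_rot: [0.0, 0.201, 0.98, 0.0]
contact_force: [0.2, 0.7, 0.1]
width: 0.092
```

arm_command([
  [[0, 0, 0, 0, 0, 7, 0], [0, 0, 0, 0, 0, 7, 0], [0, 0, 0, 0, 0, 7, 0], [0, 0, 0, 0, 0, 7, 0], [0, 0, 0, 0, 0, 7, 0], [0, 0, 0, 0, 0, 7, 0], [0, 0, 0, 0, 0, 7, 0], [0, 0, 0, 0, 0, 7, 0]],
])

```text
clock: 1.58
eef_pos: [0.4762, 0.3815, 0.2145]
tool_rot: [-0.0, 0.639, 0.769, -0.0]
contact_force: [0.2, -0.1, -0.5]
width: 0.0921
```

arm_command([
  [[0, 0, 0, 0, 0, 7, 0], [0, 0, 0, 0, 0, 7, 0], [0, 0, 0, 0, 0, 7, 0], [0, 0, 0, 0, 0, 7, 0], [0, 0, 0, 0, 0, 7, 0], [0, 0, 0, 0, 0, 7, 0], [0, 0, 0, 0, 0, 7, 0], [0, 0, 0, 0, 0, 7, 0]],
])

```text
clock: 2.25
eef_pos: [0.4761, 0.3816, 0.2145]
tool_rot: [-0.0, 0.925, 0.379, -0.0]
contact_force: [-0.7, -0.3, -0.2]
width: 0.0918
```

arm_command([
  [[0, 0, 10, 0, 0, 6, 0], [0, 0, 10, 0, 0, 6, 0], [0, 0, 10, 0, 0, 4, 0], [0, 0, 10, 0, 0, 0, 0], [0, 0, 0, 0, 0, 0, 0], [0, 0, 0, 0, 0, 0, 0]],
])

```text
clock: 2.75
eef_pos: [0.4759, 0.3814, 0.1741]
tool_rot: [0.0, 0.968, 0.25, -0.001]
contact_force: [0.7, 0.6, 0.7]
width: 0.092
```

```bash
cat >> h.py <<'E'
def go(tx,ty,tz,yawy=None):
    "report world delta in tool axes (mm) and turn about tool z (deg)"
    s=manip.sense();T=rot(s["tool_rot"]);d=np.array([tx,ty,tz])-s["eef_pos"]
    y=np.degrees(np.arctan2(T[1,1],T[0,1]))
    print("t",round(s["clock"],2),"pos",np.round(s["eef_pos"],4),"yawY",round(y,2),"tilt",np.round(T[:,2],3),"w",round(s["width"],4),"F",np.round(s["contact_force"],2),"q",np.round(s["qpos"],2))
    print("tool delta mm",np.round(T.T@d*1000,1),"turn",None if yawy is None else round(-(yawy-y+180)%360-180,2) if False else round(((-(yawy-y)+180)%360)-180,2))
E
python3 -c "
from h import *
go(.5073,.3537,.06,-61.75)"
```

```text
t 2.75 pos [0.4759 0.3814 0.1741] yawY -61.02 tilt [-0.001 -0.001 -1.   ] w 0.092 F [0.74 0.56 0.67] q [-1.12  0.47  0.52  1.77 -0.28  0.97 -1.56]
tool delta mm [ 14.2  39.4 114.1] turn 0.73
```

arm_command([
  [[7, 20, 20, 0, 0, 0.7, 0], [7, 19.5, 20, 0, 0, 0, 0], [0, 0, 25, 0, 0, 0, 0], [0, 0, 25, 0, 0, 0, 0], [0, 0, 24, 0, 0, 0, 0], [0, 0, 0, 0, 0, 0, 0], [0, 0, 0, 0, 0, 0, 0]],
])

```text
clock: 3.33
eef_pos: [0.5073, 0.3532, 0.0605]
tool_rot: [0.0, 0.97, 0.244, -0.001]
contact_force: [0.0, -0.0, 0.4]
width: 0.0921
```

Run:
```python
from h import *
go(.5073,.3537,.004,-61.75)
d=cam("top"); s=cam("scene")
cv2.imwrite("pics/t1.png",cv2.resize(d["image"][80:280,110:310],None,fx=3,fy=3,interpolation=cv2.INTER_CUBIC))
cv2.imwrite("pics/s1.png",cv2.resize(s["image"][130:280,140:340],None,fx=4,fy=4,interpolation=cv2.INTER_CUBIC))
```

```text
t 3.33 pos [0.5073 0.3532 0.0605] yawY -61.8 tilt [-0.001 -0.001 -1.   ] w 0.0921 F [ 0.   -0.03  0.36] q [-1.    0.64  0.46  1.81 -0.38  0.78 -1.42]
tool delta mm [ 0.3 -0.4 56.5] turn -0.05
```

View pics/t1.png

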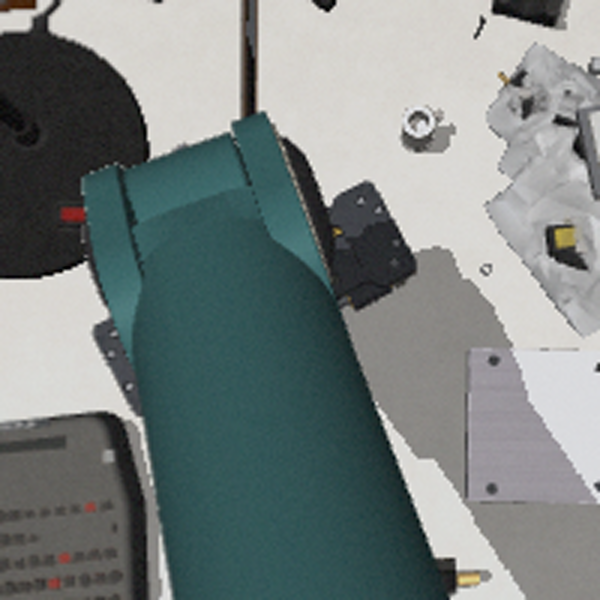

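View pics/s1.png

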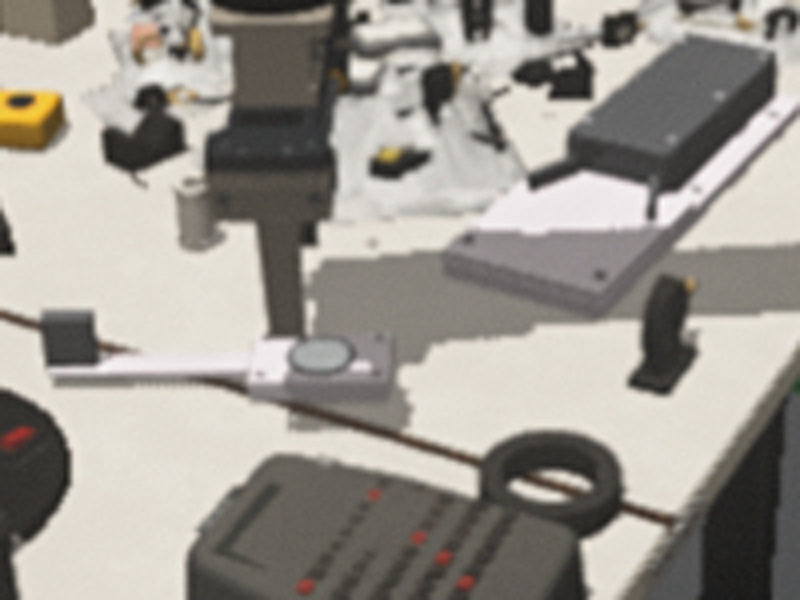

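Run:
```python
from h import *
s=cam("scene");q=manip.sense();T=rot(q["tool_rot"]);p=q["eef_pos"]
for k in(-.046,0,.046): print((proj(s,p+k*T[:,1])-[140,130])*4)
print((proj(s,[.4985,.349,.016])-[140,130])*4,(proj(s,[.4335,.0885,.05])-[140,130])*4, (proj(s,[.4985+.881*.143,.349+.473*.143,.046])-[140,130])*4)
```

```text
[[284.20668402 324.19235134]]
[[291.16543755 280.51458172]]
[[297.63284088 239.9900979 ]]
[[316.20350228 350.98888023]] [[612.28116478 137.70773483]] [[ 61.12696102 308.4916941 ]]
```

arm_command([
  [[0, 0, 20, 0, 0, 0, 0], [0, 0, 20, 0, 0, 0, 0], [0, 0, 12, 0, 0, 0, 0], [0, 0, 4.5, 0, 0, 0, 0], [0, 0, 0, 0, 0, 0, 0]],
])

```text
clock: 3.9
eef_pos: [0.5073, 0.3535, 0.0039]
tool_rot: [0.0, 0.97, 0.243, -0.0]
contact_force: [-0.8, -0.2, -0.3]
width: 0.0919
```

arm_command([
  [[0, 0, 0, 0, 0, 0, 0.7], [0, 0, 0, 0, 0, 0, 0.7], [0, 0, 0, 0, 0, 0, 0.7], [0, 0, 0, 0, 0, 0, 0.7], [0, 0, 0, 0, 0, 0, 0.7], [0, 0, 0, 0, 0, 0, 0.7], [0, 0, 0, 0, 0, 0, 0.7], [0, 0, 0, 0, 0, 0, 0.7]],
], grip_force=25)

```text
clock: 4.57
eef_pos: [0.5075, 0.3536, 0.0043]
tool_rot: [-0.0, 0.97, 0.243, 0.0]
contact_force: [-0.5, -0.1, 1.7]
width: 0.0497
```

arm_command([
  [[0, 0, 0, 0, 0, 0, 0.7], [0, 0, 0, 0, 0, 0, 0.7], [0, 0, 0, 0, 0, 0, 0.7], [0, 0, 0, 0, 0, 0, 0.7], [0, 0, 0, 0, 0, 0, 0.7]],
])

```text
clock: 4.98
eef_pos: [0.5075, 0.3536, 0.0043]
tool_rot: [-0.0, 0.97, 0.243, 0.0]
contact_force: [-1.2, -0.4, 4.2]
width: 0.0497
```

arm_command([
  [[0, 0, -5, 0, 0, 0, 0.7], [0, 0, -10, 0, 0, 0, 0.7], [0, 0, -15, 0, 0, 0, 0.7], [0, 0, -20, 0, 0, 0, 0.7], [0, 0, -25, 0, 0, 0, 0.7], [0, 0, -20, 0, 0, 0, 0.7], [0, 0, -5, 0, 0, 0, 0.7], [0, 0, 0, 0, 0, 0, 0.7]],
])

```text
clock: 5.65
eef_pos: [0.5085, 0.3544, 0.1066]
tool_rot: [-0.001, 0.97, 0.243, 0.002]
contact_force: [-0.0, 0.4, -2.7]
width: 0.0503
```

Run:
```python
from h import *
go(.4365,.173,.104,-2)
```

```text
t 5.65 pos [0.5085 0.3544 0.1066] yawY -61.84 tilt [ 0.003  0.003 -1.   ] w 0.0503 F [-0.01  0.39 -2.73] q [-1.02  0.57  0.49  1.79 -0.35  0.86 -1.45]
tool delta mm [-149.1  125.9    1.8] turn -59.84
```

arm_command([
  [[-10, 8, 0, 0, 0, 0, 0.7], [-22, 18, 0, 0, 0, 0, 0.7], [-25, 21, 0, 0, 0, 0, 0.7], [-25, 21, 0, 0, 0, 0, 0.7], [-25, 21, 0, 0, 0, 0, 0.7], [-22, 19, 0, 0, 0, 0, 0.7], [-13, 12, 0, 0, 0, 0, 0.7], [-7, 6, 0, 0, 0, 0, 0.7]],
])

```text
clock: 6.32
eef_pos: [0.4336, 0.1692, 0.1032]
tool_rot: [0.0, 0.97, 0.242, -0.001]
contact_force: [1.3, 1.3, -1.7]
width: 0.0497
```

arm_command([
  [[0, 0, 0, 0, 0, -7, 0.7], [0, 0, 0, 0, 0, -7, 0.7], [0, 0, 0, 0, 0, -7, 0.7], [0, 0, 0, 0, 0, -7, 0.7], [0, 0, 0, 0, 0, -7, 0.7], [0, 0, 0, 0, 0, -7, 0.7], [0, 0, 0, 0, 0, -7, 0.7], [0, 0, 0, 0, 0, -7, 0.7]],
])

```text
clock: 6.98
eef_pos: [0.4353, 0.1728, 0.1035]
tool_rot: [-0.0, 0.74, 0.673, -0.0]
contact_force: [0.5, 0.2, -2.4]
width: 0.0498
```

arm_command([
  [[0, 0, 0, 0, 0, -3.8, 0.7], [0, 0, 0, 0, 0, 0, 0.7], [0, 0, 0, 0, 0, 0, 0.7], [0, 0, 0, 0, 0, 0, 0.7]],
])

```text
clock: 7.32
eef_pos: [0.4354, 0.1723, 0.1038]
tool_rot: [-0.0, 0.72, 0.694, -0.0]
contact_force: [-0.1, 0.1, -2.8]
width: 0.0496
```

Run:
```python
from h import *
go(.4365,.173,.024,-2)
s=cam("scene")
cv2.imwrite("pics/s2.png",cv2.resize(s["image"][90:270,180:400],None,fx=3.3,fy=3.3,interpolation=cv2.INTER_CUBIC))
d=cam("top")
cv2.imwrite("pics/t2.png",d["image"])
```

```text
t 7.32 pos [0.4354 0.1723 0.1038] yawY -2.13 tilt [-0. -0. -1.] w 0.0496 F [-0.09  0.09 -2.85] q [-0.7   0.33  0.3   2.14 -0.15  0.69 -0.34]
tool delta mm [ 0.8  1.1 79.8] turn -0.13
```

View pics/s2.png

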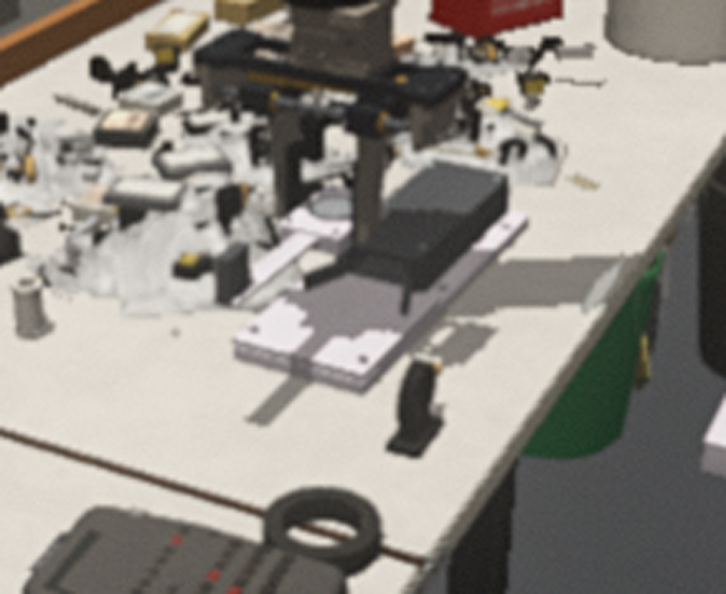

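View pics/t2.png

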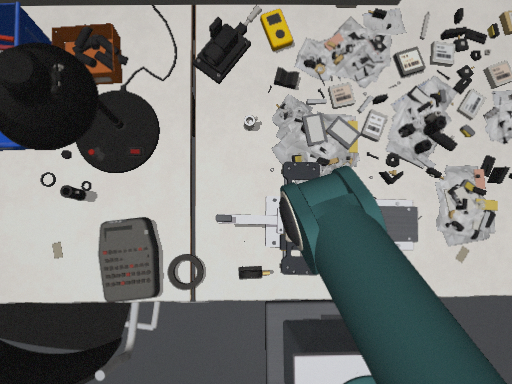

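arm_command([
  [[1, 1, 15, 0, 0, 0, 0.7], [0, 0, 25, 0, 0, 0, 0.7], [0, 0, 20, 0, 0, 0, 0.7], [0, 0, 10, 0, 0, 0, 0.7], [0, 0, 5, 0, 0, 0, 0.7], [0, 0, 1, 0, 0, 0, 0.7], [0, 0, 0, 0, 0, 0, 0.7]],
])

```text
clock: 8.0
eef_pos: [0.437, 0.1732, 0.0284]
tool_rot: [0.0, 0.72, 0.694, 0.0]
contact_force: [1.0, 0.4, -2.8]
width: 0.0496
```

arm_command([
  [[0, 0, 1, 0, 0, 0, 0.7], [0, 0, 1, 0, 0, 0, 0.7], [0, 0, 1, 0, 0, 0, 0.7], [0, 0, 0, 0, 0, 0, 0.7]],
])

```text
clock: 8.33
eef_pos: [0.4368, 0.1732, 0.0254]
tool_rot: [0.0, 0.72, 0.694, 0.0]
contact_force: [0.6, 0.7, -2.2]
width: 0.0498
```

arm_command([
  [[0, 0, 0.7, 0, 0, 0, 0.7], [0, 0, 0.7, 0, 0, 0, 0.7], [0, 0, 0, 0, 0, 0, 0.7]],
])

```text
clock: 8.58
eef_pos: [0.4367, 0.1732, 0.0242]
tool_rot: [-0.0, 0.72, 0.694, 0.0]
contact_force: [-1.0, -0.5, 3.3]
width: 0.0495
```

Touching the deck (force reversed). Release slowly.

arm_command([
  [[0, 0, 0, 0, 0, 0, 0.4], [0, 0, 0, 0, 0, 0, 0.3], [0, 0, 0, 0, 0, 0, 0.2], [0, 0, 0, 0, 0, 0, 0.15], [0, 0, 0, 0, 0, 0, 0.15], [0, 0, 0, 0, 0, 0, 0.15]],
])

```text
clock: 9.08
eef_pos: [0.4366, 0.1731, 0.0237]
tool_rot: [0.0, 0.72, 0.694, 0.0]
contact_force: [-0.1, -0.5, 0.9]
width: 0.0781
```

arm_command([
  [[0, 0, -10, 0, 0, 0, 0.15], [0, 0, -20, 0, 0, 0, 0.15], [0, 0, -25, 0, 0, 0, 0.15], [0, 0, -20, 0, 0, 0, 0.15], [-30, 0, -10, 0, 0, 0, 0.15], [-40, 0, 0, 0, 0, 0, 0.15], [-40, 0, 0, 0, 0, 0, 0.15], [-40, 0, 0, 0, 0, 0, 0.15]],
])

```text
clock: 9.75
eef_pos: [0.4312, 0.022, 0.1098]
tool_rot: [0.0, 0.719, 0.695, 0.001]
contact_force: [0.1, 0.2, 0.3]
width: 0.0782
```

Run:
```python
from h import *
go(.4416,.3063,.1,-2)
s=cam("scene")
cv2.imwrite("pics/s3.png",cv2.resize(s["image"][90:270,180:400],None,fx=3.3,fy=3.3,interpolation=cv2.INTER_CUBIC))
d=cam("top")
cv2.imwrite("pics/t3.png",cv2.resize(d["image"][150:300,190:390],None,fx=4,fy=4,interpolation=cv2.INTER_CUBIC))
```

```text
t 9.75 pos [0.4312 0.022  0.1098] yawY -1.96 tilt [ 0.002  0.001 -1.   ] w 0.0782 F [0.05 0.16 0.29] q [-0.45  0.27  0.37  2.22 -0.15  0.67 -0.01]
tool delta mm [284.5   0.7  10. ] turn 0.04
```

View pics/s3.png

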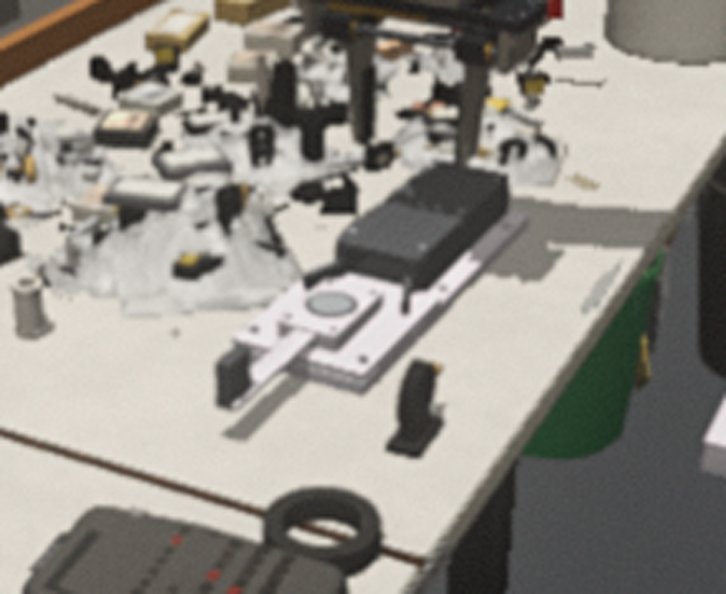

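View pics/t3.png

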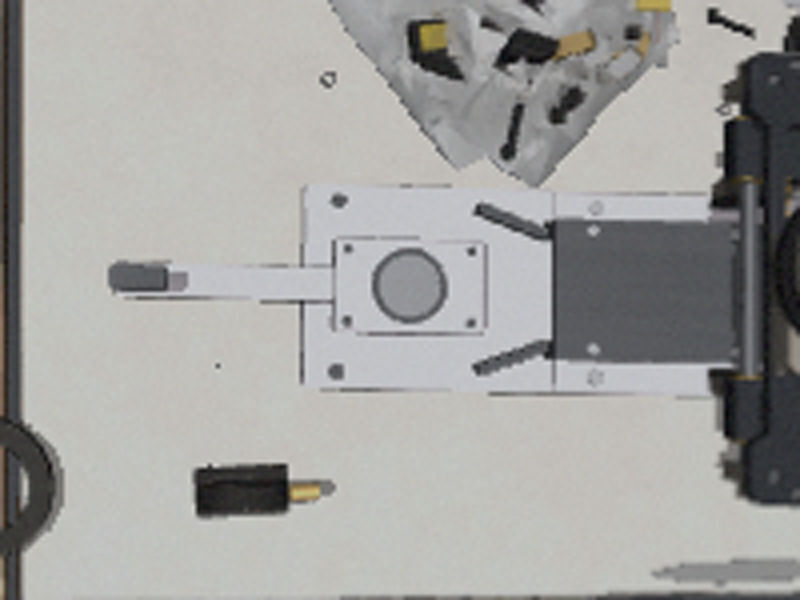

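Run:
```python
from h import *
d=cam("top")
f=lambda pts:(np.array(pts,float)+.5)/4-.5+np.array([190,150])
c=plane(d,f([(348,248),(472,252),(471,324),(347,321)]),.036);m=c.mean(0);print(c.round(4),m)
g=plane(d,f([(110,264),(109,290),(167,291),(167,264)]),.066);print(g.round(4),g.mean(0))
h=plane(d,f([(303,187),(302,384)]),.02);print(h.round(4))
hh=plane(d,f([(553,222),(553,361)]),.05);print(hh.round(4),hh.mean(0))
v=m-g.mean(0);print(np.degrees(np.arctan2(v[1],v[0])),np.hypot(*v[:2]))
e=(c[1]+c[2]-c[0]-c[3]);print(np.degrees(np.arctan2(e[1],e[0])))
go(*(m-[-.0349*.143,-.9994*.143,0]))
```

```text
[[0.4573 0.1949 0.036 ]
 [0.4545 0.1288 0.036 ]
 [0.4163 0.1304 0.036 ]
 [0.4187 0.1962 0.036 ]] [0.43670254 0.16259204 0.036     ]
[[0.4486 0.3199 0.066 ]
 [0.4354 0.3205 0.066 ]
 [0.4345 0.2909 0.066 ]
 [0.4483 0.2908 0.066 ]] [0.44171153 0.30550785 0.066     ]
[[0.4916 0.2173 0.02  ]
 [0.3856 0.2195 0.02  ]]
[[0.469  0.0879 0.05  ]
 [0.3964 0.0902 0.05  ]] [0.43273049 0.0890622  0.05      ]
-92.00731010454793 0.1430035541834975
-92.24745502821159
t 9.9 pos [0.4312 0.0203 0.1095] yawY -2.43 tilt [ 0.001 -0.    -1.   ] w 0.0782 F [-0.83  0.34  0.26] q [-0.45  0.27  0.37  2.22 -0.15  0.67 -0.01]
tool delta mm [285.4  -1.6  73.5] turn None
```

arm_command([
  [[25, 0, 0, 0, 0, 0, 0.3], [40, 0, 0, 0, 0, 0, 0.3], [40, 0, 0, 0, 0, 0, 0.3], [40, 0, 0, 0, 0, 0, 0.3], [40, 0, 0, 0, 0, 0, 0.3], [40, 0, 0, 0, 0, 0, 0.3], [40, 0, 0, 0, 0, 0, 0.3], [20, 0, 0, 0, 0, 0, 0.3]],
])

```text
clock: 10.57
eef_pos: [0.4396, 0.3154, 0.1092]
tool_rot: [-0.001, 0.717, 0.697, 0.001]
contact_force: [0.7, -0.0, -0.6]
width: 0.0643
```

arm_command([
  [[0, 0, 0, 0, 0, 0, 0.3], [0, 0, 0, 0, 0, 0, 0.3], [0, 0, 0, 0, 0, 0, 0.3]],
])

```text
clock: 10.82
eef_pos: [0.4407, 0.3077, 0.1086]
tool_rot: [0.0, 0.719, 0.695, -0.0]
contact_force: [-1.3, -0.1, -0.2]
width: 0.0645
```

Run:
```python
from h import *
go(.4417,.3055,.036,-2)
```

```text
t 10.82 pos [0.4407 0.3077 0.1086] yawY -2.01 tilt [-0.001 -0.001 -1.   ] w 0.0645 F [-1.31 -0.07 -0.17] q [-0.89  0.42  0.27  1.98 -0.16  0.76 -0.56]
tool delta mm [-2.1  1.1 72.6] turn -0.01
```

arm_command([
  [[-2, 1, 15, 0, 0, 0, 0.3], [0, 0, 25, 0, 0, 0, 0.3], [0, 0, 20, 0, 0, 0, 0.3], [0, 0, 12, 0, 0, 0, 0.3], [0, 0, 0, 0, 0, 0, 0.5], [0, 0, 0, 0, 0, 0, 0.7], [0, 0, 0, 0, 0, 0, 0.8], [0, 0, 0, 0, 0, 0, 0.95]],
], grip_force=8)

```text
clock: 11.48
eef_pos: [0.4432, 0.3063, 0.038]
tool_rot: [0.0, 0.72, 0.694, 0.001]
contact_force: [0.4, 0.6, 0.1]
width: 0.0395
```

arm_command([
  [[0, 0, 0, 0, 0, 0, 1], [0, 0, 0, 0, 0, 0, 1], [0, 0, 0, 0, 0, 0, 1], [0, 0, 0, 0, 0, 0, 1]],
])

```text
clock: 11.82
eef_pos: [0.4424, 0.3061, 0.037]
tool_rot: [0.0, 0.72, 0.694, 0.0]
contact_force: [-0.3, 0.5, -0.5]
width: 0.0129
```

arm_command([
  [[0, 0, 0, 0, 0, 0, 1], [-4, 0, 0, 0, 0, 0, 1], [-6, 0, 0, 0, 0, 0, 1], [-6, 0, 0, 0, 0, 0, 1], [-6, 0, 0, 0, 0, 0, 1], [-6, 0, 0, 0, 0, 0, 1], [-6, 0, 0, 0, 0, 0, 1], [-6, 0, 0, 0, 0, 0, 1]],
])

```text
clock: 12.48
eef_pos: [0.4411, 0.2655, 0.0369]
tool_rot: [0.0, 0.72, 0.694, 0.0]
contact_force: [0.2, 2.7, 2.5]
width: 0.0117
```

arm_command([
  [[-6, 0, 0, 0, 0, 0, 1], [-6, 0, 0, 0, 0, 0, 1], [-6, 0, 0, 0, 0, 0, 1], [-6, 0, 0, 0, 0, 0, 1], [-4, 0, 0, 0, 0, 0, 1], [0, 0, 0, 0, 0, 0, 1], [0, 0, 0, 0, 0, 0, 1]],
])

```text
clock: 13.07
eef_pos: [0.4398, 0.2365, 0.0365]
tool_rot: [0.0, 0.72, 0.694, -0.001]
contact_force: [1.0, -1.6, 1.6]
width: 0.0121
```

Run:
```python
from h import *
go(.4417,.3055,.036,-2)
s=cam("scene")
cv2.imwrite("pics/s4.png",cv2.resize(s["image"][90:270,180:400],None,fx=3.3,fy=3.3,interpolation=cv2.INTER_CUBIC))
d=cam("top")
cv2.imwrite("pics/t4.png",cv2.resize(d["image"][150:300,190:390],None,fx=4,fy=4,interpolation=cv2.INTER_CUBIC))
```

```text
t 13.07 pos [0.4398 0.2365 0.0365] yawY -2.08 tilt [-0.001 -0.002 -1.   ] w 0.0121 F [ 0.99 -1.56  1.55] q [-0.75  0.5   0.23  2.1  -0.2   0.57 -0.41]
tool delta mm [69.  -0.6  0.3] turn -0.08
```

View pics/s4.png

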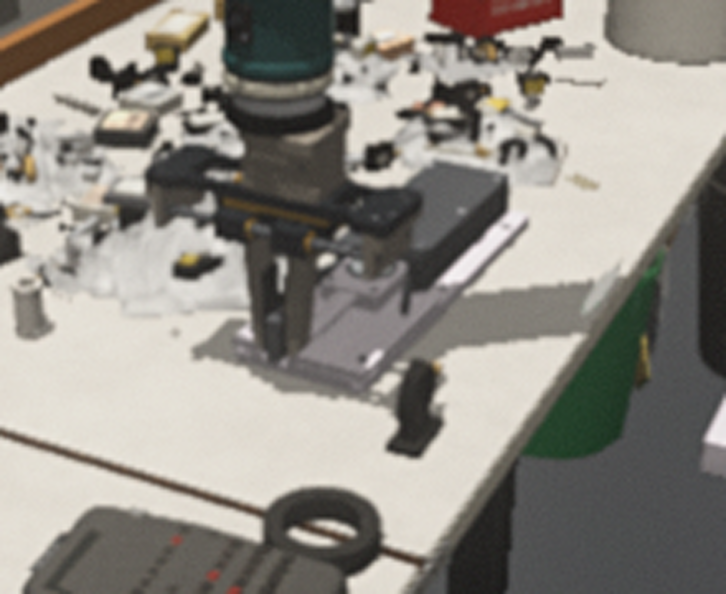

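View pics/t4.png

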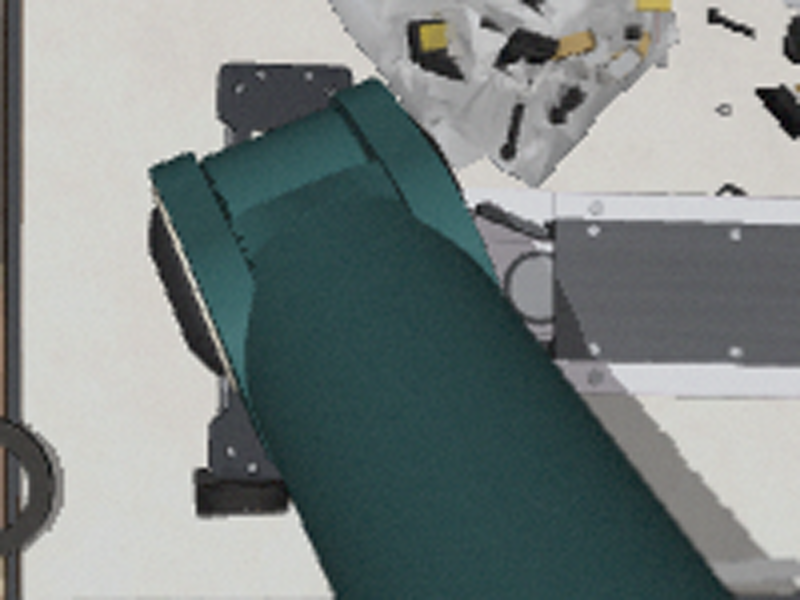

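arm_command([
  [[-5, 0, 0, 0, 0, 0, 1], [-6, 0, 0, 0, 0, 0, 1], [-6, 0, 0, 0, 0, 0, 1], [-5, 0, 0, 0, 0, 0, 1], [0, 0, 0, 0, 0, 0, 1], [0, 0, 0, 0, 0, 0, 1]],
])

```text
clock: 13.67
eef_pos: [0.4387, 0.2145, 0.0364]
tool_rot: [0.0, 0.72, 0.694, -0.001]
contact_force: [0.1, -1.4, -0.1]
width: 0.012
```

arm_command([
  [[0, 0, 0, 0, 0, 0, 0.85], [0, 0, 0, 0, 0, 0, 0.8], [0, 0, 0, 0, 0, 0, 0.7], [0, 0, 0, 0, 0, 0, 0.65], [0, 0, -25, 0, 0, 0, 0.65], [0, 0, -25, 0, 0, 0, 0.65], [30, 0, 0, 0, 0, 0, 0.9], [25, 0, 0, 0, 0, 0, 1]],
])

```text
clock: 14.33
eef_pos: [0.4423, 0.2719, 0.0885]
tool_rot: [0.0, 0.72, 0.694, 0.002]
contact_force: [-0.3, 0.5, -0.2]
width: 0.0213
```

arm_command([
  [[0, 0, 0, 0, 0, 0, 1], [0, 0, 25, 0, 0, 0, 1], [0, 0, 28, 0, 0, 0, 1], [0, 0, 0, 0, 0, 0, 1]],
])

```text
clock: 14.67
eef_pos: [0.4379, 0.269, 0.0298]
tool_rot: [-0.0, 0.719, 0.695, -0.004]
contact_force: [-1.8, -0.8, 0.1]
width: 0.0006
```

Run:
```python
from h import *
go(.4417,.3055,.036,-2)
s=cam("scene")
cv2.imwrite("pics/s5.png",cv2.resize(s["image"][90:270,180:400],None,fx=3.3,fy=3.3,interpolation=cv2.INTER_CUBIC))
```

```text
t 14.67 pos [0.4379 0.269  0.0298] yawY -2.0 tilt [-0.006 -0.005 -1.   ] w 0.0006 F [-1.82 -0.82  0.09] q [-0.8   0.53  0.22  2.06 -0.2   0.58 -0.47]
tool delta mm [36.6  2.5 -6.4] turn 0.0
```

View pics/s5.png

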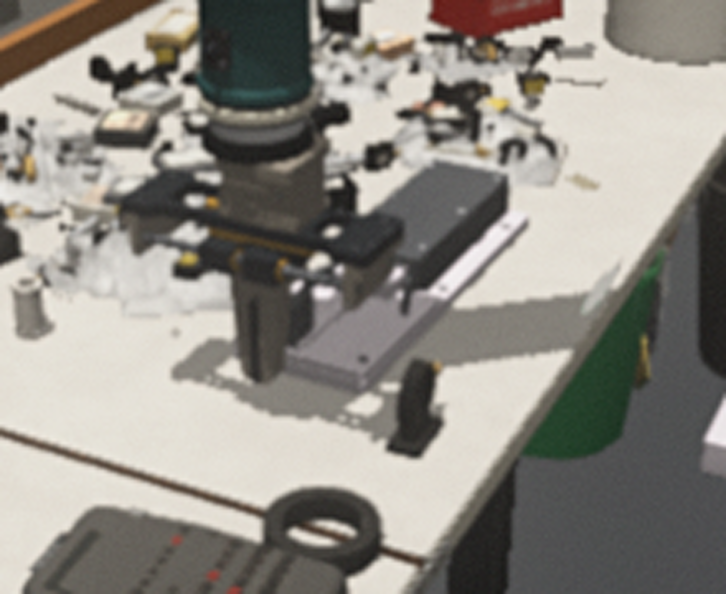

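arm_command([
  [[-5, 0, 0, 0, 0, 0, 1], [-8, 0, 0, 0, 0, 0, 1], [-7, 0, 0, 0, 0, 0, 1], [0, 0, 0, 0, 0, 0, 1]],
])

```text
clock: 15.05
eef_pos: [0.441, 0.249, 0.0348]
tool_rot: [0.0, 0.721, 0.693, 0.0]
contact_force: [-0.4, -0.9, -0.3]
width: 0.0004
```

arm_command([
  [[-5, 0, 0, 0, 0, 0, 1], [-4, 0, 0, 0, 0, 0, 1], [-3, 0, 0, 0, 0, 0, 1], [-3, 0, 0, 0, 0, 0, 1]],
])

```text
clock: 15.38
eef_pos: [0.44, 0.2362, 0.034]
tool_rot: [-0.0, 0.72, 0.694, 0.001]
contact_force: [-0.1, 1.5, 0.1]
width: 0.0009
```

Run:
```python
from h import *
go(.4375,.164,.03,-2)
```

```text
t 15.38 pos [0.44   0.2362 0.034 ] yawY -2.04 tilt [ 0.001  0.001 -1.   ] w 0.0009 F [-0.05  1.49  0.08] q [-0.74  0.5   0.22  2.1  -0.2   0.56 -0.41]
tool delta mm [-72.2   0.1   3.9] turn -0.04
```

arm_command([
  [[-4, 0, 2, 0, 0, 0, 1], [-4, 0, 0, 0, 0, 0, 1], [-4, 0, 0, 0, 0, 0, 1], [-4, 0, 0, 0, 0, 0, 1], [-4, 0, 0, 0, 0, 0, 1], [-4, 0, 0, 0, 0, 0, 1]],
])

```text
clock: 15.88
eef_pos: [0.439, 0.2118, 0.0318]
tool_rot: [-0.0, 0.72, 0.694, 0.0]
contact_force: [0.0, 2.6, 0.5]
width: 0.0008
```

arm_command([
  [[-4, 0, 0, 0, 0, 0, 1], [-4, 0, 0, 0, 0, 0, 1], [-4, 0, 0, 0, 0, 0, 1], [-4, 0, 0, 0, 0, 0, 1], [-4, 0, 0, 0, 0, 0, 1]],
])

```text
clock: 16.3
eef_pos: [0.4381, 0.1915, 0.0316]
tool_rot: [-0.0, 0.72, 0.694, -0.0]
contact_force: [0.6, 1.6, 0.3]
width: 0.0006
```

arm_command([
  [[-4, 0, 0, 0, 0, 0, 1], [-4, 0, 0, 0, 0, 0, 1], [-3, 0, 0, 0, 0, 0, 1]],
])

```text
clock: 16.55
eef_pos: [0.4378, 0.1805, 0.0317]
tool_rot: [0.0, 0.72, 0.694, -0.0]
contact_force: [-0.5, 2.1, 0.0]
width: 0.0006
```

Run:
```python
from h import *
go(.4375,.164,.031,-2)
s=cam("scene")
cv2.imwrite("pics/s6.png",cv2.resize(s["image"][90:270,180:400],None,fx=3.3,fy=3.3,interpolation=cv2.INTER_CUBIC))
```

```text
t 16.55 pos [0.4378 0.1805 0.0317] yawY -2.05 tilt [ 0. -0. -1.] w 0.0006 F [-0.5   2.09  0.01] q [-0.64  0.47  0.22  2.16 -0.2   0.53 -0.31]
tool delta mm [-16.5   0.3   0.7] turn -0.05
```

View pics/s6.png

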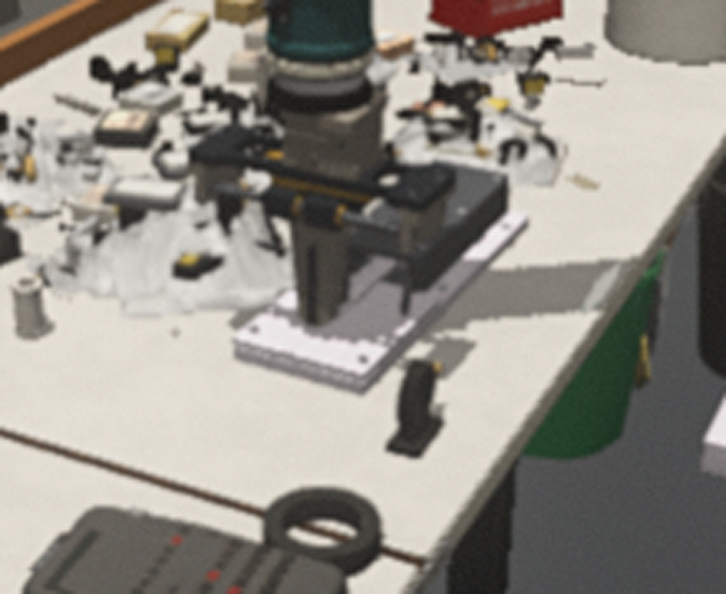

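arm_command([
  [[-2, 0, 0, 0, 0, 0, 1], [-2, 0, 0, 0, 0, 0, 1], [-2, 0, 0, 0, 0, 0, 1], [-2, 0, 0, 0, 0, 0, 1]],
])

```text
clock: 16.93
eef_pos: [0.4374, 0.1729, 0.0316]
tool_rot: [-0.0, 0.72, 0.694, -0.0]
contact_force: [0.3, 1.5, -0.7]
width: 0.0004
```

arm_command([
  [[-2, 0, 0, 0, 0, 0, 1], [-2, 0, 0, 0, 0, 0, 1], [-1, 0, 0, 0, 0, 0, 1]],
])

```text
clock: 17.18
eef_pos: [0.4373, 0.1677, 0.0317]
tool_rot: [0.0, 0.72, 0.694, -0.0]
contact_force: [0.1, 1.6, -0.0]
width: 0.0006
```

arm_command([
  [[-1, 0, 0, 0, 0, 0, 1], [-1, 0, 0, 0, 0, 0, 1], [-1, 0, 0, 0, 0, 0, 1]],
])

```text
clock: 17.43
eef_pos: [0.4373, 0.165, 0.0317]
tool_rot: [-0.0, 0.72, 0.694, 0.0]
contact_force: [-0.3, 1.3, -0.6]
width: 0.0003
```

arm_command([
  [[-1.5, 0, 0, 0, 0, 0, 1], [-1.5, 0, 0, 0, 0, 0, 1], [-1.5, 0, 0, 0, 0, 0, 1]],
])

```text
clock: 17.68
eef_pos: [0.4374, 0.1614, 0.0319]
tool_rot: [-0.0, 0.72, 0.694, 0.001]
contact_force: [-0.2, 7.0, -0.1]
width: 0.0002
```

Run:
```python
from h import *
go(.4375,.164,.031,-2)
s=cam("scene")
cv2.imwrite("pics/s7.png",cv2.resize(s["image"][140:210,250:350],None,fx=8,fy=8,interpolation=cv2.INTER_CUBIC))
```

```text
t 17.68 pos [0.4374 0.1614 0.0319] yawY -2.03 tilt [ 0.001  0.001 -1.   ] w 0.0002 F [-0.22  7.   -0.15] q [-0.61  0.46  0.22  2.18 -0.2   0.52 -0.28]
tool delta mm [2.6 0.  0.9] turn -0.03
```

View pics/s7.png

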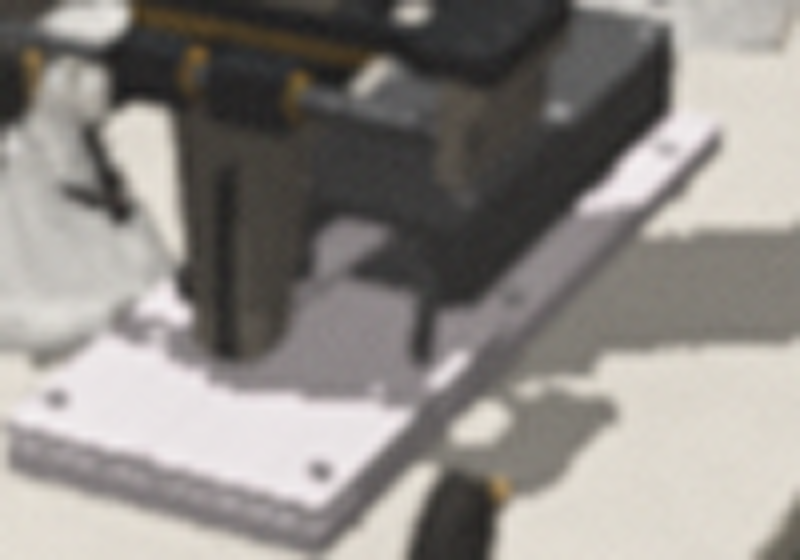

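arm_command([
  [[3, 0, 0, 0, 0, 0, 1], [10, 0, 0, 0, 0, 0, 1], [20, 0, 0, 0, 0, 0, 1], [20, 0, -20, 0, 0, 0, 1], [20, 0, -30, 0, 0, 0, 1], [30, 0, -30, 0, 0, 0, 1], [40, 0, 0, 0, 0, 0, 1], [40, 0, 0, 0, 0, 0, 1]],
])

```text
clock: 18.4
eef_pos: [0.4446, 0.3451, 0.1135]
tool_rot: [0.0, 0.72, 0.694, 0.002]
contact_force: [0.5, -0.3, -0.5]
width: 0.0002
```

arm_command([
  [[40, 0, 0, 0, 0, 0, 1], [0, 0, 0, 0, 0, 0, 1], [0, 0, 0, 0, 0, 0, 1]],
])

```text
clock: 18.65
eef_pos: [0.4437, 0.3854, 0.1105]
tool_rot: [0.0, 0.718, 0.696, -0.0]
contact_force: [-0.0, -0.8, 0.1]
width: 0.0003
```

Run:
```python
from h import *
go(.4375,.164,.031,-2)
s=cam("scene")
cv2.imwrite("pics/s8.png",cv2.resize(s["image"][130:210,240:350],None,fx=7,fy=7,interpolation=cv2.INTER_CUBIC))
d=cam("top")
cv2.imwrite("pics/t8.png",cv2.resize(d["image"][170:270,250:350],None,fx=6,fy=6,interpolation=cv2.INTER_CUBIC))
```

```text
t 18.65 pos [0.4437 0.3854 0.1105] yawY -1.77 tilt [-0.    -0.001 -1.   ] w 0.0003 F [-0.03 -0.83  0.07] q [-0.96  0.49  0.24  1.85 -0.15  0.81 -0.67]
tool delta mm [-221.4    0.7   79.7] turn 0.23
```

View pics/s8.png

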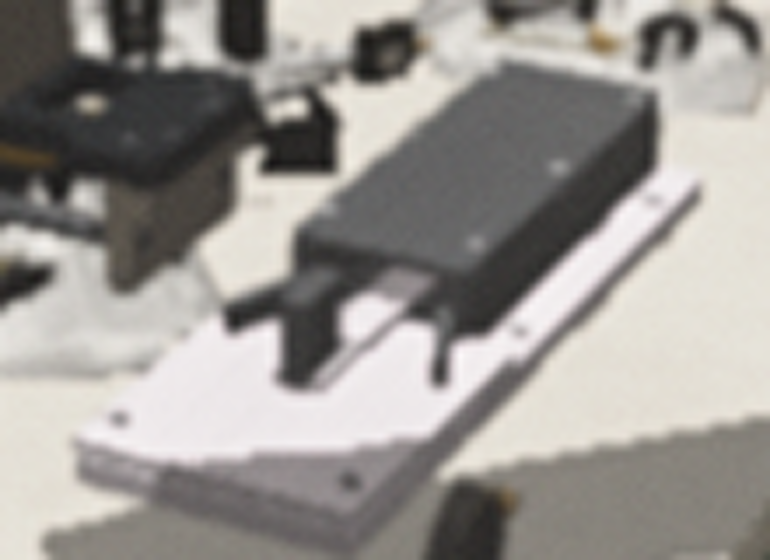

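View pics/t8.png

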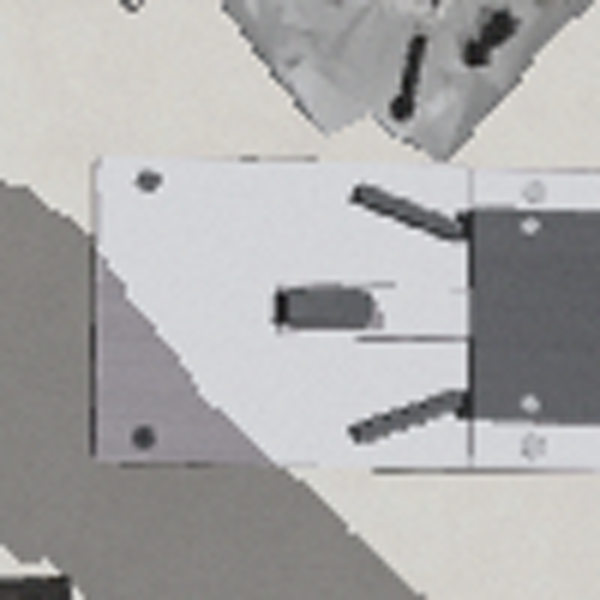

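Run:
```python
from h import *
s=cam("scene");d=cam("top")
im=s["image"][155:190,268:300]
cv2.imwrite("pics/s9.png",cv2.resize(im,None,fx=18,fy=17,interpolation=cv2.INTER_NEAREST))
cv2.imwrite("pics/t9.png",cv2.resize(d["image"][208:240,285:335],None,fx=16,fy=16,interpolation=cv2.INTER_NEAREST))
ft=lambda p:(np.array(p,float)+.5)/6-.5+np.array([250,170])
fs=lambda p:(np.array(p,float)+.5)/7-.5+np.array([240,130])
for z in(.053,.059,.066):print("top@",z,plane(d,ft([(287,287),(287,328)]),z).round(4).tolist())
for z in(.021,.023,.03):print("bot@",z,plane(d,ft([(275,290),(275,328)]),z).round(4).tolist())
# bias of scene: deck holes
P=plane(d,ft([(148,181),(144,437)]),.02); print("bias scene px",fs([(121,417),(350,482)])-proj(s,P))
bias=(fs([(121,417),(350,482)])-proj(s,P)).mean(0)
for nm,t,u in(("hole",(148,181),(121,417)),("hole2",(144,437),(350,482)),("topL",(287,287),(285,283)),("topR",(287,328),(332,292)),("botL",(275,290),(282,374)),):
    a=ray(d,ft([t]))[0];b=ray(s,fs([u])-bias)[0]
    x=np.linalg.lstsq(np.c_[a,-b],s["xyz"]-d["xyz"],rcond=None)[0]
    A=d["xyz"]+a*x[0];B=s["xyz"]+b*x[1];print(nm,((A+B)/2).round(4),np.linalg.norm(A-B).round(4))
```

```text
top@ 0.053 [[0.4438, 0.1533, 0.053], [0.4296, 0.1536, 0.053]]
top@ 0.059 [[0.4435, 0.1541, 0.059], [0.4294, 0.1544, 0.059]]
top@ 0.066 [[0.4432, 0.1551, 0.066], [0.4292, 0.1554, 0.066]]
bot@ 0.021 [[0.4442, 0.1532, 0.021], [0.4305, 0.1535, 0.021]]
bot@ 0.023 [[0.4441, 0.1534, 0.023], [0.4305, 0.1538, 0.023]]
bot@ 0.03 [[0.4438, 0.1544, 0.03], [0.4303, 0.1547, 0.03]]
bias scene px [[0.77844734 0.48099596]
 [0.55874977 0.78946357]]
hole [0.4839 0.1981 0.0205] 0.0003
hole2 [0.3923 0.2013 0.0196] 0.0003
topL [0.4421 0.1541 0.0635] 0.0027
topR [0.4262 0.1535 0.0632] 0.0068
botL [0.443  0.1534 0.0262] 0.0021
```

View pics/s9.png

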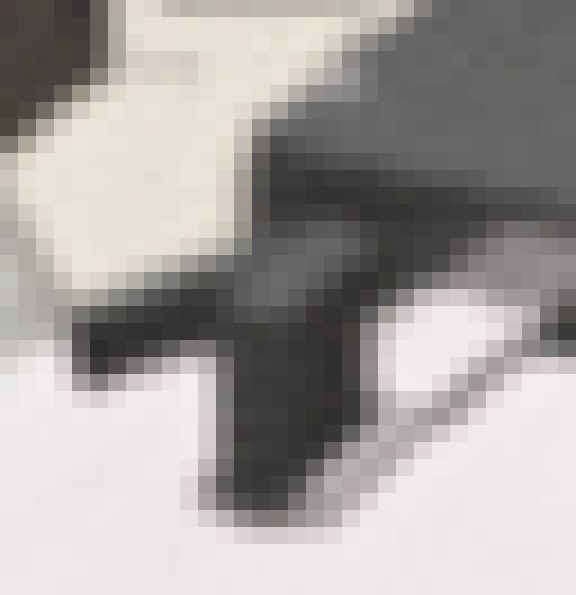

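View pics/t9.png

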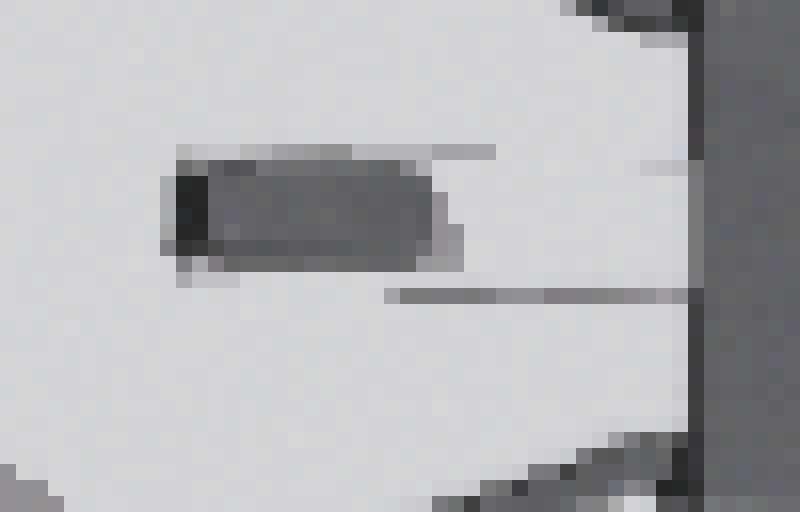

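Run:
```python
from h import *
s=cam("scene");b=np.array([.67,.63])
for nm,dz in(("home",0),("on floor",.0065),("on deck",.007)):
    P=[[.437+a,.1538,z+dz] for z in(.023,.059) for a in(-.006,.006)]
    P+=[[.437-.001+a,.1238,.059+dz] for a in(-.006,.006)]
    q=proj(s,P)+b; print(nm,"\n",q.round(1).tolist()," s9:",(((q-[268,155])+.5)*[18,17]).round().tolist())
```

```text
home 
 [[283.6, 185.2], [279.4, 184.2], [283.8, 172.5], [279.5, 171.5], [289.3, 167.7], [285.0, 166.7]]  s9: [[291.0, 522.0], [213.0, 504.0], [294.0, 306.0], [215.0, 289.0], [392.0, 224.0], [315.0, 208.0]]
on floor 
 [[283.7, 182.9], [279.4, 181.9], [283.8, 170.2], [279.5, 169.2], [289.3, 165.4], [285.0, 164.5]]  s9: [[291.0, 483.0], [214.0, 466.0], [294.0, 266.0], [216.0, 249.0], [393.0, 185.0], [315.0, 169.0]]
on deck 
 [[283.7, 182.8], [279.4, 181.7], [283.8, 170.0], [279.5, 169.0], [289.3, 165.2], [285.0, 164.3]]  s9: [[291.0, 480.0], [214.0, 463.0], [294.0, 263.0], [216.0, 246.0], [393.0, 182.0], [315.0, 166.0]]
```

Run:
```python
from h import *
d=cam("top");cv2.imwrite("pics/t10.png",d["image"]);print(manip.sense()["contact_force"])
```

```text
[ 0.74275228 -0.1572467   0.00421498]
```

View pics/t10.png

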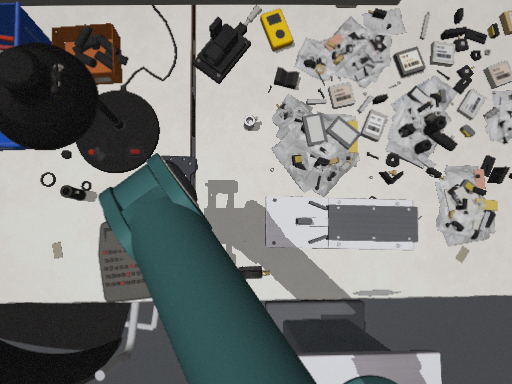

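```bash
python3 -c "
from plant import manip
print(manip.finish_job())"
```

```text
the job is handed in; nothing more can be done
None
```

The filter carrier is in the holder's nest, lying flat and released, and I handed the job in at about 19 s of the 50 s.

**What I did:** I lifted the carrier by its frame, laid it on the loading deck and let go. I then gripped it by its tail and slid it into the channel. For the last part I released it and pushed the grip from behind with shut fingers, so it could drop freely. Friction stayed at about 1.5–2.5 N until the force jumped to 7 N at a solid stop. I then backed off and lifted clear.

**Last checks:**
- **Position:** The frame is about 92 mm inside the mouth by the top view, and about 94 mm by the fingers at the stop. Both are within 70–120 mm. The grip is clearly outside the hood and on the channel's middle line.
- **Drop:** In the scene view the grip's edges match the home height to within about 1 pixel. They sit 2–3 pixels lower than they would with the frame still on the channel floor.
- **Disagreement:** A direct two-view triangulation of the grip's corners put it about 4 mm higher than home. Two of its three points had poor residuals (2.7 and 6.8 mm) because the corners were hard to pick out, so I relied on the edge comparison.
- **Bystanders:** The ring mount and post holder look unmoved in the last top view. The tape roll was hidden behind the arm there, but it was in place in the last earlier picture that showed it, and nothing came near it.
- **Robot:** At hand-in the fingers were about 11 cm above the table, with no contact force beyond sensor noise.

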